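# Move the snap cover to the loaded battery box

## Task

The battery box with the cells in it has lost its cover. Gently pinch together the two side tabs of the cover on the empty box to free it, lift it off without wrenching it against its catches, and fit it on the box with the cells: press it gently, by feel, all the way home against the sprung contacts and let the tabs spring out so that both are caught under the rim. Leave the other things alone.

Things in the scene. Friction and masses are not known exactly. Their poses are not given: they have to be found in the camera images.
- cover: Dark grey snap cover, 0.1 to 0.16 kg, at the start latched on the empty box. Plate 104 (x) x 90 (y) x 4 mm; origin at the centre of the plate's underside, x along its length, y from tab to tab, z up; works the same turned half round. Four round-ended feet (8 mm thick, 13 mm deep) near its corners enter a box's mouth with 1.5 mm play. It goes neither on nor off unless both tabs are held in.
- cover_grip (a point): Point midway between the cover's two upright spring tabs, 11 mm above the plate's underside, half-way up the tabs; axes as the cover's. The tabs stand 14 mm above the plate's top face, each 24 mm wide (x) and 5 mm thick, outer faces 60 mm apart (y) at rest. Outside them the plate goes on for 15 mm, so fingertips can stand on it.
- tab_left (a joint): How far the tab on the cover's +y side is pressed in (m): 0 sprung fully out, free of the catch beyond 0.004, 0.0055 at its stop. Its spring gives 2 N at rest and 7.5 N at the stop, plus 1 to 3 N of rubbing under the catch. It cracks if a finger presses on it with more than 25 N.
- tab_right (a joint): The same for the tab on the cover's -y side. Each tab passes through the plate and ends below it in an outward hook with no ramp, 36 mm from the centre at rest; its catching face lies 5 mm and its end 13 mm below the plate's underside.
- box_empty_mouth (a point): Centre of the nominal rim plane of the empty grey battery box that carries the cover at the start: fixed on a raised board, 104 (x) x 90 (y) x 45 mm high, mouth 91 x 64 mm; x along the box, z up. The rim is a frame 4 mm thick; its long inner edges, 32 mm from the centre, are the catches. Two sprung brass posts push the cover up: it rides 1 mm above the rim when latched and pops up 3 mm when freed.
- box_full_mouth (a point): The same point of the open grey box with the bright cells in it; same make. Its rim frame stands up to 5 mm above or below this nominal plane (not measured: feel for it). The posts resist with 1 N from 4 mm above the rim, 5 N at the rim; then the rim is solid. Tabs let go more than 1 mm above the rim do not catch: keep pressing with 8 to 13 N while letting go. Cover and catches break at 28 N.
- screwdriver: bystander, to be left alone: screwdriver, 27x193x26 mm, lying behind the boxes
- tin: bystander, to be left alone: flat closed tin, 57x87x23 mm, lying behind the boxes
- former: bystander, to be left alone: small turned wooden former (barrel shape), 62 mm across, 55 mm high, standing behind the boxes
- bradawl: bystander, to be left alone: bradawl, 25x151x26 mm, lying between the boxes

How it is judged:
By the outcome, as a careful person would: the job done as asked, in the order asked, and still so for the second after the job is handed in, with the robot touching nothing.
It also fails if it takes over 45 s, if anything falls off the work surface, if the arm or the gripper's body presses on something with over 40 N, if the wrist force passes 120 N, or if a joint passes its speed limit or range.

## Robot

A 6-joint arm with a two-finger parallel gripper is mounted at the origin on a cart in front of the work surface, level with it; the furniture and walls round the work are solid. World frame = base frame: x ahead of the robot, y to its left, z up, the work surface at z = 0. Lengths are in m, angles in rad, forces in N, time in s.
With the tool pointing down it reaches from about 0.375 to 0.975 m from the base axis. Payload 3.8 kg.
Tool frame: the origin (TCP) lies midway between the tips of the shut fingers; the grasp point (between the pads) lies 19 mm behind it; x points along the fingers, y is the direction in which the jaws open and shut, and the axes are right-handed (so a half turn about x gives the same grasp; the last joint's range is limited). The gripper opens to 88 mm and grips with 3 to 60 N. Pads are 18 mm wide; open, the fingers measure 123 mm over their backs; the gripper's body (75 mm by 187 mm) begins 45 mm behind the grasp point.
Start: joints at [-1.194, 0.264, 1.604, -0, 1.274, -0.037], TCP at [0.271, -0.618, 0.239] pointing down, gripper open.
Joint ranges: [-2.63, 2.63], [-0.94, 2.18], [0.31, 2.57], [-1.31, 4.45], [0, 2.66], [-2.55, 2.55]. Speed limits (rad/s): [2.57, 2.57, 3.14, 3.14, 3.14, 3.14].

## Interface

Orientations are given as a rotation vector (axis times angle).
In Python, from cell import manip, inverse_kinematics, cams, order gives the robot as it stands. Calls block until the motion is done:
- manip.move_pose(position, orientation): joint-space move of the TCP to a pose.
- manip.move_linear(position, rate=0.15, rot=None): straight line of the TCP; rot=None keeps the orientation; rate is the mean speed in m/s.
- manip.set_joints(angles): joint-space move.
- manip.set_gripper(opening, force=None): finger opening in m; force is the grip in N (None keeps the last); returns when the fingers have stopped.
- manip.dwell(seconds).
- inverse_kinematics(position, orientation): joint angles nearest the present ones, or None.
- manip.state(): the state.
- cams.capture(name): name is "scene" or "top" or "wrist"; returns a dict with "image" (400x640x3 uint8, blue, green, red), "z_map" (400x640 float32, m along the optical axis (not along the pixel's ray), 0 where there is no reading), "intrinsics" (3x3 intrinsics, pixels), "position" and "orientation" of the camera in the world; the wrist camera has in their place "T_tool_cam" (4x4, takes a point from camera to tool coordinates, whose origin is the TCP and whose axes are the tool frame's). Camera axes: x right, y down, z forward; pixel columns grow to the right and rows downward; lengths in m; the calibration is good to about 2 mm. A picture is of the moment at which its call begins: read the wrist's pose just before it.
A pose or a line that the arm cannot do raises manip.IKError and nothing moves.
- order.close_job(): hands the job in, once; it reports no verdict.
The state is a dict: "clock": time; "joint_pos": joint angles; "joint_velocities": joint speeds; "tau": joint torques, N m; "tool_pos": TCP position; "tcp_rot": TCP orientation; "contact_force": force on the tool from outside, world axes, zero at the start; "moment": the same for the moment, N m; "gripper_width": finger opening in m.
Only numpy, scipy, OpenCV 4.12 (cv2) and the standard library are available. Lean on these libraries where they do the work, as an engineer would, in place of code of your own. Each camera call takes 0.05 s, during which the arm holds its last target. There are 200 camera calls.

## Working session

There is one attempt and no reset: what is moved stays moved. The work goes in short steps, each a Python script; the robot and the scene stay as the last script left them, time stands still between calls to the robot, and variables do not carry over. Pictures are saved under pics/ and viewed, about 8 in all and at most 12, crops included, and the job is handed in when it is done.

```bash
ls; mkdir -p pics; cat > h.py <<'E'
from cell import manip, inverse_kinematics, cams, order
import numpy as np, cv2
from scipy.spatial.transform import Rotation as R
def cap(name):
    s=manip.state(); c=cams.capture(name)
    if name=="wrist":
        T=np.eye(4);T[:3,:3]=R.from_rotvec(s["tcp_rot"]).as_matrix();T[:3,3]=s["tool_pos"]
        W=T@np.array(c["T_tool_cam"])
    else:
        W=np.eye(4);o=np.array(c["orientation"])
        W[:3,:3]=o if o.shape==(3,3) else R.from_rotvec(o).as_matrix() if o.size==3 else R.from_quat(o).as_matrix()
        W[:3,3]=c["position"]
    c["W"]=W; return c
def cloud(c):
    z=c["z_map"]; v,u=np.mgrid[:400,:640]; K=c["intrinsics"]
    P=np.stack([(u-K[0,2])/K[0,0]*z,(v-K[1,2])/K[1,1]*z,z],-1)
    P=P@c["W"][:3,:3].T+c["W"][:3,3]; P[z==0]=np.nan
    return P
E
python3 - <<'E'
from h import *
print(manip.state())
a=cap("scene");b=cap("top")
print(a["position"],a["orientation"],b["position"],b["orientation"])
cv2.imwrite("pics/scene.png",a["image"]);cv2.imwrite("pics/top.png",b["image"])
import pickle;pickle.dump((a,b),open("c.pkl","wb"))
P=cloud(b)
for v in range(20,400,40): print([tuple(np.round(P[v,u],3)) for u in range(40,640,140)])
E
```

```text
pics
{'clock': 0.0, 'joint_pos': array([-1.19392634e+00,  2.64752285e-01,  1.60533386e+00,  2.57392464e-05,
        1.27369359e+00, -3.68965723e-02]), 'joint_velocities': array([-0.00073381, -0.00185126, -0.00257551, -0.00073307,  0.00180315,
       -0.00017837]), 'tau': array([-1.37451185e-03, -5.02117360e+01, -3.56874919e+01,  7.25673535e-02,
        2.94898194e-02, -1.36812291e-04]), 'tool_pos': array([ 0.27114456, -0.61739183,  0.23741026]), 'tcp_rot': array([ 1.99397238,  0.42077404, -1.99467692]), 'contact_force': array([ 0.13998146, -0.06291864,  0.30364254]), 'moment': array([0.00816787, 0.00969581, 0.07403748]), 'gripper_width': 0.08807891181990027}
[0.13542555 0.24698639 0.78116897] [-1.16922447  2.42361706 -0.92405044] [ 0.435329   -0.11487246  0.96613078] [-2.08439612  2.12543712 -0.16482461]
[(np.float64(1.093), np.float64(0.64), np.float64(0.105)), (np.float64(1.092), np.float64(0.277), np.float64(0.085)), (np.float64(1.092), np.float64(-0.092), np.float64(0.063)), (np.float64(1.088), np.float64(-0.465), np.float64(0.046)), (np.float64(1.074), np.float64(-0.83), np.floa
[... 2002 characters left out ...]
oat64(-0.65), np.float64(-0.737)), (np.float64(0.297), np.float64(-1.233), np.float64(-0.735))]
[(np.float64(0.256), np.float64(0.728), np.float64(-0.144)), (np.float64(0.294), np.float64(0.222), np.float64(0.114)), (np.float64(0.164), np.float64(-0.05), np.float64(-0.642)), (np.float64(0.141), np.float64(-0.637), np.float64(-0.742)), (np.float64(0.137), np.float64(-1.209), np.float64(-0.735))]
[(np.float64(0.148), np.float64(0.719), np.float64(-0.15)), (np.float64(-0.009), np.float64(0.552), np.float64(-0.746)), (np.float64(0.107), np.float64(-0.063), np.float64(-0.289)), (np.float64(-0.016), np.float64(-0.624), np.float64(-0.743)), (np.float64(0.261), np.float64(-0.528), np.float64(0.31))]
```

View pics/top.png

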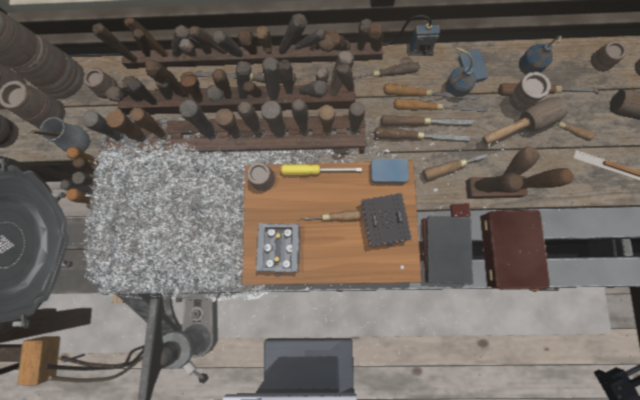

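View pics/scene.png

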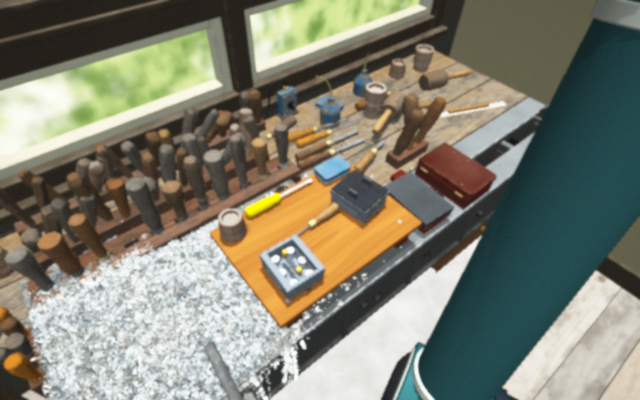

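Top view: the covered box is at px (385,221) and the full box at (278,249). The former, screwdriver and tin lie behind them, and the bradawl is between. Next I'll get rough poses from depth and look with the wrist camera.

```bash
cat >> h.py <<'E'
def down(yaw):  # tool x down, tool y at angle yaw from world x
    y=np.array([np.cos(yaw),np.sin(yaw),0]);x=np.array([0,0,-1.]);
    return R.from_matrix(np.stack([x,y,np.cross(x,y)],1)).as_rotvec()
E
python3 - <<'E'
from h import *
import pickle
a,b=pickle.load(open("c.pkl","rb"));P=cloud(b)
for u,v in [(385,221),(278,249),(320,180),(350,260),(278,230),(258,249),(299,249),(340,216),(260,178)]:print(u,v,np.round(np.nanmedian(P[v-1:v+2,u-1:u+2].reshape(-1,3),0),3))
s=manip.state();M=R.from_rotvec(s["tcp_rot"]).as_matrix();print(M)
c=cap("wrist");print(np.round(c["T_tool_cam"],3),c["intrinsics"])
for p in [(0.59,-0.24),(0.53,0.01)]:
  for yaw in (np.pi/2,-np.pi/2,0.): print(p,yaw,inverse_kinematics([*p,0.35],down(yaw)))
E
```

```text
385 221 [ 0.543 -0.23   0.12 ]
278 249 [0.486 0.012 0.101]
320 180 [ 0.652 -0.085  0.07 ]
350 260 [ 0.46  -0.151  0.07 ]
278 230 [0.533 0.017 0.073]
258 249 [0.487 0.056 0.112]
299 249 [ 0.486 -0.035  0.093]
340 216 [ 0.561 -0.131  0.09 ]
260 178 [0.649 0.052 0.117]
[[-7.38581872e-04  4.02057859e-01 -9.15613965e-01]
 [ 1.81709674e-03 -9.15612163e-01 -4.02058534e-01]
 [-9.99998076e-01 -1.96071230e-03 -5.43234818e-05]]
[[-0.001 -0.307  0.952 -0.146]
 [ 1.    -0.002  0.    -0.002]
 [ 0.002  0.952  0.307 -0.081]
 [ 0.     0.     0.     1.   ]] [[321.29317835   0.         320.90581229]
 [  0.         321.29317835 199.33061779]
 [  0.           0.           1.        ]]
(0.59, -0.24) 1.5707963267948966 [-0.42543998  0.1457638   1.54312049  0.          1.45270836 -1.99623631]
(0.59, -0.24) -1.5707963267948966 [-4.25439985e-01  1.45763799e-01  1.54312049e+00 -4.44089210e-16
  1.45270836e+00  1.14535634e+00]
(0.59, -0.24) 0.0 [-4.25439985e-01  1.45763799e-01  1.54312049e+00 -4.44089210e-16
  1.45270836e+00 -4.25439985e-01]
(0.53, 0.01) 1.5707963267948966 [-0.02812438 -0.06259688  1.75936069  0.          1.44482884 -1.5989207 ]
(0.53, 0.01) -1.5707963267948966 [-2.81243766e-02 -6.25968772e-02  1.75936069e+00 -4.44089210e-16
  1.44482884e+00  1.54267195e+00]
(0.53, 0.01) 0.0 [-2.81243766e-02 -6.25968772e-02  1.75936069e+00 -4.44089210e-16
  1.44482884e+00 -2.81243766e-02]
```

```bash
python3 - <<'E'
from h import *
import pickle
out=[]
for n,p in (("empty",(0.565,-0.235)),("full",(0.515,0.012))):
    manip.move_pose([*p,0.32],down(-np.pi/2)); manip.dwell(0.2)
    c=cap("wrist");out.append(c);cv2.imwrite(f"pics/w_{n}.png",c["image"])
    print(manip.state()["clock"],manip.state()["tool_pos"],manip.state()["contact_force"])
pickle.dump(out,open("w.pkl","wb"))
E
python3 -c "
import cv2,numpy as np
cv2.imwrite('pics/both.png',np.hstack([cv2.imread(f'pics/w_{n}.png')[:,120:520] for n in('empty','full')]))"
```

```text
2.1833 [ 0.56470624 -0.23569058  0.31973856] [-0.27007345  0.20838     0.60751808]
3.425 [0.51538943 0.0109043  0.31982397] [0.16938621 0.22032796 0.44097287]
```

View pics/both.png

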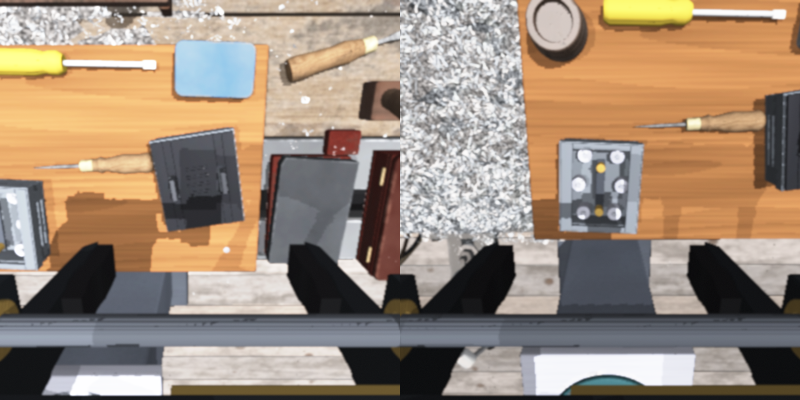

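The left half of the picture shows the dark cover at about px (197,178), with its tabs at (172,190) and (222,178) and a tilt of around 8°. The right half shows the full box at (600,187), nearly square. The bradawl handle sits just beside the empty box. Next I'll fit rectangles to the points at rim and plate height.

```bash
cat > fit.py <<'E'
from h import *
def rect(c,ctr,lo,hi,r=0.085,open_=True):
    P=cloud(c);m=(P[...,2]>lo)&(P[...,2]<hi)&(np.hypot(P[...,0]-ctr[0],P[...,1]-ctr[1])<r)
    n,l,st,_=cv2.connectedComponentsWithStats(m.astype(np.uint8)); k=1+st[1:,4].argmax();m=l==k
    q=P[m]
    (cx,cy),(w,h),a=cv2.minAreaRect((q[:,:2]*1000).astype(np.float32))
    if w<h: w,h,a=h,w,a-90
    a=(a+90)%180-90
    return m,q,np.array([cx,cy])/1000,(w,h),a
E
python3 - <<'E'
from fit import *
import pickle
A,B=pickle.load(open("w.pkl","rb"));a,b=pickle.load(open("c.pkl","rb"))
for c in(A,B):
    P=cloud(c);z=P[...,2][(P[...,0]>.42)&(P[...,0]<.62)&(P[...,2]<.16)];h,e=np.histogram(z,np.arange(.06,.16,.004));print(dict(zip(np.round(e,3).tolist(),h.tolist())))
for nm,c,ctr,lo,hi in(("emptyW",A,(.543,-.235),.112,.128),("emptyT",b,(.543,-.235),.112,.128),("tabs",A,(.543,-.235),.128,.15),("fullW",B,(.486,.012),.106,.125),("fullT",b,(.486,.012),.106,.125)):
    m,q,ce,wh,an=rect(c,ctr,lo,hi);print(nm,ce,np.round(wh,1),round(an,2),np.median(q[:,2]),m.sum())
P=cloud(A);m=(P[...,2]>.128)&(P[...,2]<.15)&(np.hypot(P[...,0]-.543,P[...,1]+.235)<.07)
n,l,s,_=cv2.connectedComponentsWithStats(m.astype(np.uint8))
for k in range(1,n):print(s[k],P[l==k].mean(0),P[l==k].max(0))
print(inverse_kinematics)
for n,c in(("e",A),("f",B)):pass
cv2.imwrite("pics/z.png",cv2.resize(np.hstack([A["image"][110:250,250:390],B["image"][110:250,250:390]]),None,fx=2.8,fy=2.8,interpolation=cv2.INTER_CUBIC))
E
```

```text
{0.06: 1970, 0.064: 8885, 0.068: 29048, 0.072: 1347, 0.076: 436, 0.08: 597, 0.084: 775, 0.088: 996, 0.092: 1000, 0.096: 410, 0.1: 780, 0.104: 354, 0.108: 1754, 0.112: 1745, 0.116: 4001, 0.12: 3026, 0.124: 43, 0.128: 66, 0.132: 233, 0.136: 37, 0.14: 39, 0.144: 44, 0.148: 47, 0.152: 53}
{0.06: 3037, 0.064: 3982, 0.068: 38245, 0.072: 6982, 0.076: 3417, 0.08: 1971, 0.084: 1327, 0.088: 1117, 0.092: 1475, 0.096: 233, 0.1: 704, 0.104: 307, 0.108: 1338, 0.112: 2594, 0.116: 3281, 0.12: 4652, 0.124: 125, 0.128: 136, 0.132: 267, 0.136: 5, 0.14: 0, 0.144: 0, 0.148: 0, 0.152: 0}
emptyW [ 0.55221448 -0.23064319] [106.4  93. ] 8.61 0.11982970606417515 7243
emptyT [ 0.54862378 -0.2335246 ] [106.8  93. ] 8.37 0.11911371981485674 1863
tabs [ 0.54759619 -0.20328511] [24.1  5.8] 9.03 0.1336554594507668 119
fullW [0.49337796 0.01433128] [107.7  92.7] -2.42 0.11230141929535739 3102
fullT [0.4904299  0.01165111] [106.8  93.5] -2.84 0.11176638171838432 824
[340 171   8  23 116] [ 0.55664458 -0.25799806  0.13343227] [ 0.56788791 -0.2543109   0.13542132]
[289 179   8  23 119] [ 0.54843368 -0.20361242  0.13319922] [ 0.55950407 -0.19968523  0.13561185]
<function make.<locals>.ik at 0x7fd388468900>
```

View pics/z.png

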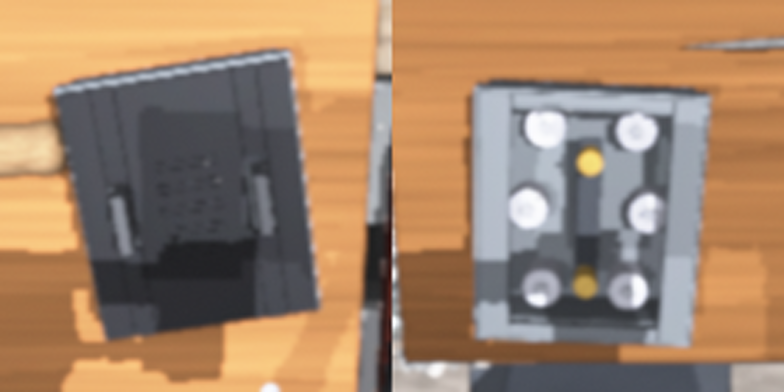

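```bash
cat >> fit.py <<'E'
def measure(c,ctr,z0,half=.003):
    m,q,*_=rect(c,ctr,z0-half,z0+half)
    z=np.median(q[:,2])
    cn=max(cv2.findContours(m.astype(np.uint8),cv2.RETR_EXTERNAL,cv2.CHAIN_APPROX_NONE)[0],key=len)[:,0]
    K=c["intrinsics"];d=np.c_[(cn-[K[0,2],K[1,2]])/[K[0,0],K[1,1]],np.ones(len(cn))]@c["W"][:3,:3].T
    o=c["W"][:3,3];p=(o+d*((z-o[2])/d[:,2])[:,None])[:,:2].astype(np.float32)*1000
    H=cv2.convexHull(p);M=cv2.moments(H);(cx,cy),(w,h),a=cv2.minAreaRect(H)
    if w<h:w,h,a=h,w,a-90
    return np.array([M["m10"],M["m01"]])/M["m00"]/1000,np.array([cx,cy])/1000,(w,h),(a+90)%180-90,z
E
python3 - <<'E'
from fit import *
import pickle
A,B=pickle.load(open("w.pkl","rb"))
out=[]
print("old",measure(A,(.552,-.231),.120),measure(B,(.493,.014),.1123))
for n,p,y,z0 in (("full",(0.497,.013),-2.6,.1125),("empty",(0.556,-.232),8.5,.120)):
    yw=np.radians(y-90)
    manip.move_pose([*p,0.25],down(yw)); manip.dwell(0.3)
    c=cap("wrist");out.append(c);print(n,manip.state()["clock"],manip.state()["tool_pos"])
    P=cloud(c);k=np.hypot(P[...,0]-p[0]+.004,P[...,1]-p[1])<.07;h,e=np.histogram(P[...,2][k],np.arange(.1,.14,.002));print(dict(zip(np.round(e,3).tolist(),h.tolist())))
    for hf in(.003,.005):print(measure(c,(p[0]-.004,p[1]),z0,hf))
pickle.dump(out,open("w2.pkl","wb"))
P=cloud(c);m=(P[...,2]>.128)&(P[...,2]<.15)&(np.hypot(P[...,0]-.55,P[...,1]+.232)<.05)
n,l,s,_=cv2.connectedComponentsWithStats(m.astype(np.uint8))
for k in range(1,n):
    if s[k,4]>30:print(s[k],P[l==k].mean(0),(P[l==k].max(0)+P[l==k].min(0))/2)
E
```

```text
old (array([ 0.55164911, -0.23081734]), array([ 0.55164105, -0.23080714]), (104.32634735107422, 89.71519470214844), 8.573248863220215, np.float64(0.11986280729368187)) (array([0.4937295 , 0.01440119]), array([0.49362512, 0.01433192]), (107.1944351196289, 92.05641174316406), -2.51007080078125, np.float64(0.11231796343670214))
full 4.1667 [0.49820724 0.01297631 0.25165871]
{0.1: 273, 0.102: 473, 0.104: 72, 0.106: 18, 0.108: 134, 0.11: 1677, 0.112: 2887, 0.114: 104, 0.116: 109, 0.118: 1, 0.12: 0, 0.122: 0, 0.124: 0, 0.126: 0, 0.128: 0, 0.13: 0, 0.132: 0, 0.134: 0, 0.136: 0, 0.138: 0}
(array([0.49359336, 0.01459869]), array([0.49360553, 0.01456813]), (107.13483428955078, 92.47530364990234), -2.6272354125976562, np.float64(0.11226742577502855))
(array([0.49358828, 0.01459888]), array([0.49360037, 0.01456834]), (107.14126586914062, 92.48088073730469), -2.6272354125976562, np.float64(0.11225022977531585))
empty 5.5083 [ 0.55617915 -0.23103652  0.25026594]
{0.1: 1, 0.102: 2, 0.104: 22, 0.106: 84, 0.108: 25, 0.11: 38, 0.112: 317, 0.114: 147, 0.116: 59, 0.118: 6016, 0.12: 4355, 0.122: 44, 0.124: 13, 0.126: 10, 0.128: 24, 0.13: 44, 0.132: 199, 0.134: 110, 0.136: 0, 0.138: 0}
(array([ 0.5518212 , -0.23076473]), array([ 0.5518703 , -0.23077257]), (104.09806823730469, 89.64755249023438), 8.553837776184082, np.float64(0.1198571030449917))
(array([ 0.55221601, -0.23080766]), array([ 0.55230634, -0.23084332]), (104.94151306152344, 89.91793823242188), 8.55383586883545, np.float64(0.11985495843732102))
[287 185   7  28 188] [ 0.54838661 -0.20353459  0.13308547] [ 0.54786583 -0.2036269   0.13194694]
[351 185   7  28 189] [ 0.55641009 -0.25779782  0.13316007] [ 0.55582879 -0.2582132   0.13203629]
```

Both looks agree within 0.5 mm on the displacement from cover to full box, (-58.2, +245.4) mm at -11.2°. Now I'll approach the tabs and touch the plate by feel.

```bash
cat >> h.py <<'E'
def rd(): 
    s=manip.state();return s["clock"],np.array(s["tool_pos"]),np.array(s["contact_force"]),s["gripper_width"]
def show(t,F0=0):
    k,p,f,g=rd();print(t,round(k,2),np.round(p*1000,2),np.round(f-F0,2),round(g*1000,2))
E
python3 - <<'E'
from h import *
yw=np.radians(8.55-90);c=np.array([.5520,-.2308])
manip.set_gripper(.070,10)
manip.move_linear([*c,.150],rate=.15,rot=down(yw));manip.dwell(.2)
manip.move_linear([*c,.128],rate=.06);manip.dwell(.2)
F0=rd()[2];np.save("F0.npy",F0);show("free")
z=.128
while z>.113:
    z-=.001;manip.move_linear([*c,z],rate=.02);f=rd()[2]-F0
    if f[2]>1.5:break
show("touch",F0);print(z)
E
```

```text
free 7.7 [ 552.27 -230.93  128.34] [ 0.2  -1.01 -0.04] 69.93
touch 9.95 [ 552.19 -230.88  119.33] [-0.67  1.13  2.98] 69.94
0.119
```

```bash
python3 - <<'E'
from h import *
F0=np.load("F0.npy");ax=np.array([np.cos(np.radians(8.55-90)),np.sin(np.radians(8.55-90)),0])
c=[.5520,-.2308,.1195]
manip.move_linear(c,rate=.02);show("up",F0)
for g in(.061,.0595,.058,.0565):
    manip.set_gripper(g,14);show(g,F0);print("lat",round(float((rd()[2]-F0)@ax),2))
E
```

```text
up 10.2 [ 552.18 -230.87  119.67] [-0.77  0.87  2.75] 70.3
0.061 10.54 [ 552.36 -231.58  119.81] [ 1.36 -2.29  2.27] 61.11
lat 2.46
0.0595 10.77 [ 552.23 -231.1   119.66] [-0.12 -1.89  3.24] 59.42
lat 1.86
0.058 10.99 [ 552.13 -230.7   119.56] [ 0.74 -1.8   3.15] 58.06
lat 1.89
0.0565 11.22 [ 552.14 -230.7   119.57] [ 0.29 -0.56  3.05] 56.55
lat 0.6
```

```bash
python3 - <<'E'
from h import *
F0=np.load("F0.npy")
for g in(.053,.0505,.0475):
    manip.set_gripper(g,14);show(g,F0)
manip.dwell(.2);show("held",F0)
E
```

```text
0.053 11.48 [ 552.14 -230.75  119.54] [ 1.87 -0.94  3.14] 53.03
0.0505 11.73 [ 552.15 -230.78  119.57] [ 1.65 -0.26  3.57] 50.75
0.0475 11.95 [ 552.14 -231.07  119.59] [ 1.88 -2.31  3.92] 48.64
held 12.15 [ 552.12 -231.08  119.59] [ 1.28 -3.31  3.  ] 48.85
```

Width is 48.85 mm, so both tabs are at their stops. I'll lift slowly while watching the force.

```bash
python3 - <<'E'
from h import *
F0=np.load("F0.npy")
for z in(.121,.123,.125,.128):
    manip.move_linear([.552,-.231,z],rate=.02);show(z,F0)
    f=rd()[2]-F0
    if f[2]<-6 : print("stuck");break
else:
    manip.move_linear([.552,-.231,.150],rate=.06);show("lift",F0)
    manip.move_linear([.552,-.231,.20],rate=.15);manip.dwell(.2);show("lift",F0)
    c=cap("scene");cv2.imwrite("pics/lift.png",cv2.resize(c["image"][130:310,220:460],None,fx=3,fy=3))
E
```

```text
0.121 12.4 [ 552.02 -231.07  120.83] [ 2.01 -2.38  0.86] 48.44
0.123 12.65 [ 551.7  -231.18  122.55] [ 2.17 -3.03 -0.72] 48.7
0.125 12.9 [ 551.24 -231.25  124.06] [ 2.01 -4.62 -0.98] 48.68
0.128 13.2 [ 550.64 -231.33  126.51] [ 1.33 -5.65 -2.49] 48.69
lift 13.72 [ 551.59 -230.34  149.79] [-0.26  1.02 -0.96] 49.13
lift 14.4 [ 551.   -230.51  198.25] [-0.32  1.18 -1.28] 48.98
```

View pics/lift.png

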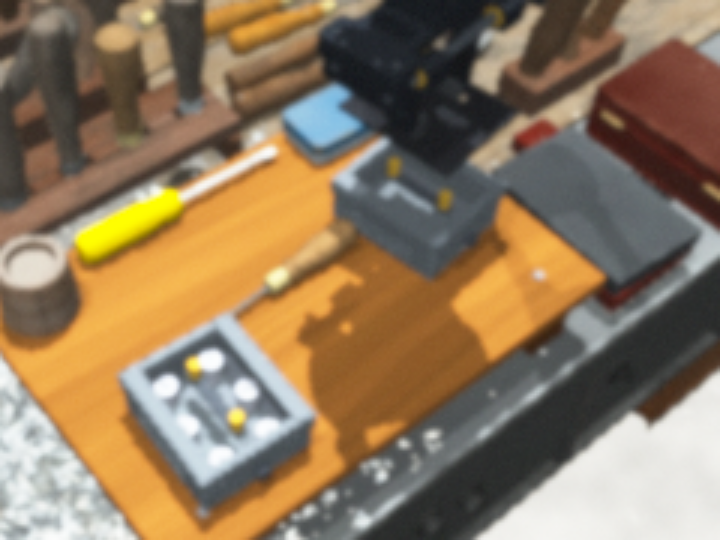

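The cover is off: the empty box stands open with its brass posts showing, and the bystanders haven't moved. I'll carry it over to the full box and lower it by feel.

```bash
cat >> h.py <<'E'
def goto(t,off,rate,tol=.0003,n=3):
    "drive the ACTUAL tcp to t by correcting the command offset"
    t=np.array(t)
    for _ in range(n):
        manip.move_linear(t+off,rate=rate);manip.dwell(.12)
        e=t-rd()[1]
        if np.abs(e).max()<tol:break
        off=off+.8*e
    return off
E
python3 - <<'E'
from h import *
yw=np.radians(-2.63-90);t=np.array([.4933,.0132])
manip.move_linear([*t,.20],rate=.2,rot=down(yw))
manip.move_linear([*t,.150],rate=.12)
off=goto([*t,.136],np.zeros(3),.05)
F0=rd()[2];show("pre");print(off,R.from_rotvec(manip.state()["tcp_rot"]).as_matrix()[:,1])
np.save("F0.npy",F0)
z=.136
while z>.1225:
    z-=.0012;manip.move_linear(np.array([*t,z])+off,rate=.025);show("d",F0)
    f=rd()[2]-F0
    if f[2]>4 or np.hypot(*f[:2])>6:print("stop");break
np.save("off.npy",off)
E
```

```text
pre 16.98 [493.45  13.23 136.19] [ 0.21  0.01 -2.38] 49.11
[0. 0. 0.] [-4.57692711e-02 -9.98952038e-01  1.43315555e-05]
d 17.23 [493.34  13.21 134.87] [-0.08  0.04  0.19] 48.96
d 17.48 [493.2   13.21 133.5 ] [-1.11  0.33  0.69] 48.56
d 17.73 [493.21  13.2  132.28] [-0.28 -0.12  0.66] 48.96
d 17.98 [493.18  13.21 131.06] [-0.2  -0.25  1.29] 48.96
d 18.23 [493.2   13.2  129.87] [-0.17 -0.28  0.56] 48.54
d 18.48 [493.21  13.19 128.68] [-0.56 -0.15 -0.11] 48.92
d 18.73 [493.18  13.19 127.47] [-0.36  0.36  0.95] 49.17
d 18.98 [493.22  13.19 126.3 ] [ 0.53 -0.34  1.01] 48.54
d 19.23 [493.2   13.21 125.09] [-0.58  0.39  1.58] 48.71
d 19.48 [493.17  13.18 123.86] [-0.95  0.15  0.86] 48.68
d 19.73 [493.23  13.19 122.7 ] [-0.77 -0.55  0.94] 48.75
d 19.98 [493.47  13.19 121.71] [-0.19  0.04  2.8 ] 48.5
```

The feet went in with no side force. Now I'll press home by feel to about 10 N.

```bash
python3 - <<'E'
from h import *
F0=np.load("F0.npy");off=np.load("off.npy");t=np.array([.4933,.0132]);z=.1216
while z>.105:
    z-=.0007;manip.move_linear(np.array([*t,z])+off,rate=.025);f=rd()[2]-F0;show("p",F0)
    if f[2]>8.5 or np.hypot(*f[:2])>7:break
manip.dwell(.2);show("end",F0);print(z)
E
```

```text
p 20.23 [493.47  13.21 121.05] [ 0.87 -0.65  2.04] 49.07
p 20.48 [493.48  13.22 120.35] [0.21 0.39 3.1 ] 49.21
p 20.73 [493.49  13.2  119.64] [-0.09  0.33  3.74] 48.7
p 20.98 [493.51  13.2  118.97] [-0.02 -0.45  4.3 ] 48.44
p 21.23 [493.55  13.19 118.28] [1.06 0.96 5.13] 48.96
p 21.48 [493.56  13.2  117.74] [-0.04 -0.3   5.98] 48.49
p 21.73 [493.59  13.14 117.34] [-1.84 -1.05 10.06] 48.64
end 21.93 [493.62  13.13 117.34] [-1.21 -0.5   9.96] 48.85
0.11669999999999996
```

Slope of about 1 N/mm from the posts, then a sharp rise at TCP z 117.4 mm, which is the solid rim. I'll hold about 11 N and let the tabs out in small steps, trimming the force as I go.

```bash
python3 - <<'E'
from h import *
F0=np.load("F0.npy");off=np.load("off.npy");t=np.array([.4933,.0132]);z=.1167
def trim(z):
    for _ in range(4):
        f=rd()[2][2]-F0[2]
        if 10<f<12.8:break
        z-=np.clip((11.4-f)*.00012,-.0004,.0004)
        manip.move_linear(np.array([*t,z])+off,rate=.02)
    return z
z=trim(z);show("t",F0)
for g in(.0505,.052,.0535,.055,.057,.059,.061,.064):
    manip.set_gripper(g,14);show(g,F0);z=trim(z);show(" t",F0)
manip.dwell(.2);show("end",F0);print(z)
E
```

```text
t 22.43 [493.62  13.15 117.2 ] [-1.35 -0.75 10.18] 48.61
0.0505 22.66 [493.61  13.18 116.88] [-1.24 -0.14  8.39] 50.58
 t 22.91 [493.65  13.19 116.83] [-1.82 -0.19 10.45] 50.26
0.052 23.13 [493.62  13.44 116.8 ] [-0.77  0.69 10.59] 51.77
 t 23.13 [493.62  13.44 116.8 ] [-0.77  0.69 10.59] 51.77
0.0535 23.36 [493.65  13.5  116.82] [-1.59  1.16 10.44] 53.6
 t 23.36 [493.65  13.5  116.82] [-1.59  1.16 10.44] 53.6
0.055 23.58 [493.68  13.57 116.83] [-1.65  1.87 10.88] 55.06
 t 23.58 [493.68  13.57 116.83] [-1.65  1.87 10.88] 55.06
0.057 23.82 [493.68  13.63 116.78] [-0.89  2.28 10.73] 56.99
 t 23.82 [493.68  13.63 116.78] [-0.89  2.28 10.73] 56.99
0.059 24.07 [493.69  13.53 116.77] [-2.13  0.81 10.9 ] 59.44
 t 24.07 [493.69  13.53 116.77] [-2.13  0.81 10.9 ] 59.44
0.061 24.31 [493.71  13.08 116.75] [-1.33  0.09  9.37] 60.91
 t 24.56 [493.7   13.05 116.73] [-1.77 -0.55 10.48] 61.11
0.064 24.82 [493.95  13.04 116.72] [-1.62 -0.89 10.17] 64.14
 t 24.82 [493.95  13.04 116.72] [-1.62 -0.89 10.17] 64.14
end 25.02 [493.92  13.04 116.71] [-0.75 -0.65 10.92] 63.88
0.11569825504883116
```

```bash
python3 - <<'E'
from fit import *
import pickle
F0=np.load("F0.npy");off=np.load("off.npy");t=np.array([.4933,.0132])
for z in(.1165,.1173,.1181,.119,.1205):
    manip.move_linear(np.array([*t,z])+off,rate=.02);show(z,F0)
manip.move_linear([*t,.15],rate=.06);manip.move_linear([.497,.013,.25],rate=.2);manip.dwell(.3)
c=cap("wrist");show("up");P=cloud(c)
print(measure(c,(.4936,.0146),.117,.004))
Q=P-[.4936,.0146,0];th=np.radians(-2.63);u=Q[...,0]*np.cos(th)+Q[...,1]*np.sin(th);v=-Q[...,0]*np.sin(th)+Q[...,1]*np.cos(th)
z=P[...,2]
for nm,m in(("x+",u>.03),("x-",u<-.03),("y+",v>.034),("y-",v<-.034)):
    k=m&(abs(u)<.047)&(abs(v)<.042)&(z>.105);print(nm,np.median(z[k]).round(4))
m=(z>.1245)&(z<.15)&(abs(u)<.03)&(abs(v)<.04)
n,l,s,_=cv2.connectedComponentsWithStats(m.astype(np.uint8))
for k in range(1,n):
    if s[k,4]>30:print("tab",s[k,4],np.array([u[l==k].mean(),v[l==k].mean(),v[l==k].min(),v[l==k].max(),np.median(z[l==k])]).round(4))
d=cap("scene")
cv2.imwrite("pics/end.png",np.hstack([cv2.resize(c["image"][90:290,220:420],(400,400)),cv2.resize(d["image"][180:320,200:340],(400,400))]))
E
```

```text
0.1165 25.27 [493.87  13.06 116.71] [ 1.47 -1.    6.05] 64.04
0.1173 25.52 [493.54  13.18 117.3 ] [ 1.6  -0.81  5.04] 64.2
0.1181 25.77 [492.62  13.34 117.69] [-0.62 -0.27  4.86] 63.54
0.119 26.02 [492.42  13.3  118.36] [-0.3   0.87  2.17] 64.01
0.1205 26.27 [493.22  13.22 120.48] [-0.09 -0.18  1.38] 64.03
up 27.91 [496.43  13.01 248.87] [-0.1   0.49 -0.73] 64.08
(array([0.49336518, 0.01506837]), array([0.49339178, 0.01502658]), (104.87655639648438, 89.98430633544922), -2.7546768188476562, np.float64(0.11719390019655024))
x+ 0.3264
x- 0.1172
y+ 0.3237
y- 0.3254
tab 186 [-1.000e-04  2.790e-02  2.550e-02  3.120e-02  1.309e-01]
tab 185 [-0.0002 -0.0268 -0.0301 -0.0243  0.1309]
```

View pics/end.png

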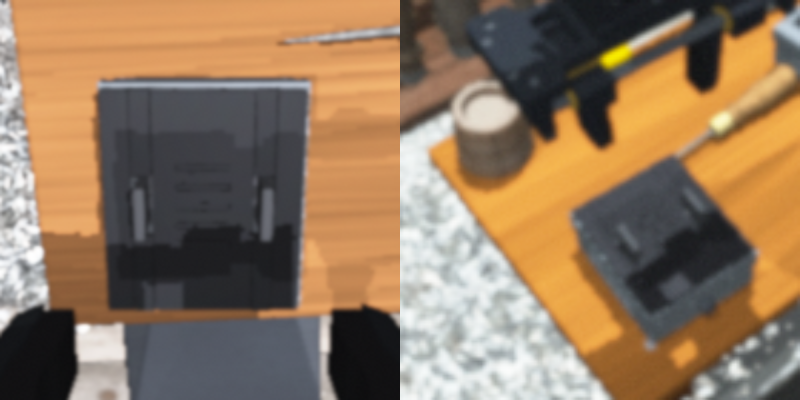

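The picture shows the cover sitting flat on the full box, with both tabs out. The plate top is at 0.1172 m, which is the rim at 0.1122 m plus the 1 mm latched ride and the 4 mm plate; an uncaught cover would sit about 3 mm higher. Both tab tops are at 0.1309 m and 54.7 mm apart centre to centre, as at the start. Handing in.

```bash
python3 - <<'E'
from h import *
print(order.close_job());show("done")
E
```

```text
the job is handed in; nothing more can be done
None
the job is handed in; nothing more can be done
```

The cover is off the empty box and latched on the box with the cells. I handed the job in at about 28 s of robot time, with the gripper open and well clear.

- **Removal:** I pinched both tabs to their stops (48.9 mm apart) with the grip set to 14 N and lifted slowly. The largest force during the lift was about 6 N, sideways near the end, so the cover rubbed lightly in the mouth.
- **Fitting:** The feet went into the full box with almost no side force. I felt the sprung posts, then the solid rim at about 10 N. I let the tabs out in small steps while holding about 10–11 N; it dipped once to 8.4 N on the first step.
- **Last checks:** The cover's plate top is at 117.2 mm, which matches a latched cover over the rim I measured at 112.2 mm. Both tabs are fully out, level with each other and 54.7 mm apart centre to centre, as at the start.
- **Failed or weak checks:** Three of the four edge-height checks for levelness gave no usable reading, because the area I sampled also took in the gripper. I relied on the overall plate height and the equal tab heights instead. I also did not tug the cover to test the catches. The wrist and top cameras disagreed by 3–4 mm on absolute position, but agreed within 1 mm on the distance between the boxes, which is what I used.

The pictures after the lift and at the end show the bystanders in view where they were; I did not measure them.

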